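# Find the released bay of the terminal box and open its cover

### The arm

A 6-joint arm with a two-finger parallel gripper is mounted at the origin on a cart in front of the work surface, level with it; the furniture and walls round the work are solid. World frame = base frame: x ahead of the robot, y to its left, z up, the work surface at z = 0. Lengths are in mm, angles in rad, forces in N, time in s.
With the tool pointing down it reaches from about 400 to 925 mm from the base axis. Payload 12.5 kg.
Tool frame: the origin (TCP) lies midway between the tips of the shut fingers; the grasp point (between the pads) lies 19 mm behind it (env.tcp_to_grasp is the distance from the TCP to the grasp point, in mm); z points along the fingers, y is the line along which they close (so a half turn about z gives the same grasp; the last joint's range is limited). The gripper opens to 95 mm and grips with 3 to 60 N. Pads are 20 mm wide; open, the fingers measure 119 mm over their backs; the gripper's body (75 mm by 180 mm) begins 59 mm behind the grasp point.
Start: joints at [1.179, 0.491, 1.559, -0, 1.092, -0.106], TCP at [176.186, 599.671, 214.661] pointing down, gripper open.
Joint ranges: [-3.1, 3.1], [-0.84, 2.19], [0.05, 2.79], [-1.13, 4.28], [0.06, 2.93], [-2.69, 2.69]. Speed limits (rad/s): [2.22, 2.22, 2.79, 3.14, 3.14, 3.14].

### API

Orientations are given as [roll, pitch, yaw] about the fixed x, y, z axes, in that order (R = Rz(yaw) Ry(pitch) Rx(roll)).
In Python, from cell import env gives the robot as it stands. The module is installed in compiled form; this text tells all that it offers.
- The arm moves only by the tool step_arm, never from a script. Its argument "plan" is a list that holds one entry, the list of rows, each a list of 5 numbers: the shift along the tool's x, y, z in mm, then the turn about the tool's z in degrees, then the opening, from -1 (shut) to 1 (fully open). A call has 1 to 8 rows; each row is the pose to reach, as a shift and turn from the pose commanded when the call began, along the tool's axes at that moment; what a row does not reach only later rows make up. A row lasts 1/12 s, in which the tool goes at most 41.7 mm and 7.16 degrees, less where a joint would pass 70% of its speed; a pose out of reach is approached as far as the arm can. A call with a gripper value outside its range is refused whole. The fingers move at their own pace and stop on an object; the grip force is fixed at half the most. Time passes only in rows, so rows that repeat a pose let the fingers close. It gives the time, the measured TCP pose, the force, the opening and the grip force at its end, in the units of the state.
- env.state(): the state, without advancing time (a new reading comes with each control period).
- env.read_camera(name): name is "scene" or "side" or "wrist"; returns the picture (384x512x3 uint8, blue, green, red); there is no depth.
- env.get_calibration(name): a dict with "K" (3x3 intrinsics, pixels), "extrinsics" (4x4, takes a point from world to camera coordinates). Camera axes: x right, y up, looking along -z (the intrinsics and any distortion apply to the point x, -y, -z); pixel columns grow to the right and rows downward; lengths in mm; the calibration is good to about 2 mm. A picture is of the moment at which its call begins: read the wrist's pose just before it. get_calibration takes no time and is no camera call; for the wrist camera it gives the pose at the moment of the call.
- env.job_done(): hands the job in; it is judged then, once.
The state is a dict: "t": time; "joints": joint angles; "qvel": joint speeds; "tau": joint torques, N m; "eef_pos": TCP position; "tcp_rot": TCP orientation; "ft_force": force on the tool from outside, world axes, zero at the start; "moment": the same for the moment, N m; "opening": opening from 0.0 (shut) to 1.0 (fully open); "grip_force": force on a finger pad.
Only numpy, scipy, OpenCV 4.12 (cv2) and the standard library are available. Lean on these libraries where they do the work, as an engineer would, in place of code of your own. Each camera call takes 0.05 s, during which the arm holds its last target. There are 200 camera calls.

### The job

One of the four identical covers of the white terminal box on the bench has been released by the supervisor; the other three are locked, and from outside they look alike. Press the ribbed back end of one cover after another until you find the one that rocks, then push its raised front edge up and over until the cover leans back fully open on its stop, so that the sockets in that bay can be used. Use the fingers only to press and push: grip and lift nothing, do not force a locked cover, and leave the loose things round the box where they lie.

Things in the scene. Friction and masses are not known exactly. Their poses are not given: they have to be found in the camera images.
- terminal_box: white bench terminal box with black end caps, fixed, 120 mm deep, 320 mm wide. Origin at bench level below its middle; x points to its back (away from the robot), y to its left, z up. On top lie four identical grey covers side by side, 72 mm apart, each 62 mm wide, 100 mm from front to back, 5 mm thick, of slippery smooth plastic, tops 55 mm above the bench. Unseen bolts hold three of them; another one is free each time
- pivot_line (a point): middle of the line, parallel to the box's y, on which all four covers turn: 25 mm behind the box's origin and 46 mm above the bench. 72 mm of each cover lie in front of it and 30 mm behind it. Behind the covers the box has no rim, and the ribs between them end 4 mm below the covers' tops
- cover_1 (a joint): angle of the leftmost cover in rad: 0 closed and level; grows as its back end goes down and its front end comes up and over to the back; 1.57 upright, 1.83 leaning back on its stop. A locked cover gives at most 0.1. The free one turns with light friction (2 to 4 N on its ribbed end) and stays at any angle where it is left
- cover_1_pad (a point): middle of the black ribbed thumb pad (44 x 18 mm) on the back end of the leftmost cover, on its top face, 20 mm behind the pivot; moves with the cover; its x axis runs along the cover to its back end, z out of its top face
- cover_1_edge (a point): middle of the rounded front edge (6 mm thick) of the leftmost cover, 72 mm in front of the pivot; moves with the cover; this is the edge that comes up
- cover_2 (a joint): angle of the second from the left cover in rad: 0 closed and level; grows as its back end goes down and its front end comes up and over to the back; 1.57 upright, 1.83 leaning back on its stop. A locked cover gives at most 0.1. The free one turns with light friction (2 to 4 N on its ribbed end) and stays at any angle where it is left
- cover_2_pad (a point): middle of the black ribbed thumb pad (44 x 18 mm) on the back end of the second from the left cover, on its top face, 20 mm behind the pivot; moves with the cover; its x axis runs along the cover to its back end, z out of its top face
- cover_2_edge (a point): middle of the rounded front edge (6 mm thick) of the second from the left cover, 72 mm in front of the pivot; moves with the cover; this is the edge that comes up
- cover_3 (a joint): angle of the third from the left cover in rad: 0 closed and level; grows as its back end goes down and its front end comes up and over to the back; 1.57 upright, 1.83 leaning back on its stop. A locked cover gives at most 0.1. The free one turns with light friction (2 to 4 N on its ribbed end) and stays at any angle where it is left
- cover_3_pad (a point): middle of the black ribbed thumb pad (44 x 18 mm) on the back end of the third from the left cover, on its top face, 20 mm behind the pivot; moves with the cover; its x axis runs along the cover to its back end, z out of its top face
- cover_3_edge (a point): middle of the rounded front edge (6 mm thick) of the third from the left cover, 72 mm in front of the pivot; moves with the cover; this is the edge that comes up
- cover_4 (a joint): angle of the rightmost cover in rad: 0 closed and level; grows as its back end goes down and its front end comes up and over to the back; 1.57 upright, 1.83 leaning back on its stop. A locked cover gives at most 0.1. The free one turns with light friction (2 to 4 N on its ribbed end) and stays at any angle where it is left
- cover_4_pad (a point): middle of the black ribbed thumb pad (44 x 18 mm) on the back end of the rightmost cover, on its top face, 20 mm behind the pivot; moves with the cover; its x axis runs along the cover to its back end, z out of its top face
- cover_4_edge (a point): middle of the rounded front edge (6 mm thick) of the rightmost cover, 72 mm in front of the pivot; moves with the cover; this is the edge that comes up
- marker: white marker pen with a black cap, 135 mm long, 16 mm thick, lying in front of the box; loose, not part of the job. Origin at the middle of its underside
- stopwatch: white hand stopwatch, 76x53x14 mm, lying to the left of the box; loose, not part of the job. Origin at the middle of its underside
- croc_clip: red crocodile clip, 53 mm long, lying to the right of the box; loose, not part of the job. Origin at the middle of its underside
- bnc_adapter: black coaxial adapter, 54x22x16 mm, lying to the right of the box; loose, not part of the job. Origin at the middle of its underside

How it is judged (in metres and radians):
On the way:
1. the released cover has been rocked: its back end is pressed down by a finger and its front edge stands up (more than 0.2 rad) (((value of joint cover_1 between 0.2 and 1.4 rad and contact force between the fingers and cover_1 above 0.2 N) or (value of joint cover_2 between 0.2 and 1.4 rad and contact force between the fingers and cover_2 above 0.2 N) or (value of joint cover_3 between 0.2 and 1.4 rad and contact force between the fingers and cover_3 above 0.2 N) or (value of joint cover_4 between 0.2 and 1.4 rad and contact force between the fingers and cover_4 above 0.2 N))), for 0.05 s.
At the end, for the whole second after the job is handed in: One cover leans back open, more than 1.65 rad (95 degrees) from closed, and is at rest; the other three are closed (less than 0.1 rad); every loose thing round the box lies within 15 mm of where it was (((value of joint cover_1 above 1.65 rad and value of joint each of cover_2, cover_3, cover_4 below 0.1 rad) or (value of joint cover_2 above 1.65 rad and value of joint each of cover_1, cover_3, cover_4 below 0.1 rad) or (value of joint cover_3 above 1.65 rad and value of joint each of cover_1, cover_2, cover_4 below 0.1 rad) or (value of joint cover_4 above 1.65 rad and value of joint each of cover_1, cover_2, cover_3 below 0.1 rad)) and velocity of joint cover_1 between -0.05 and 0.05 rad/s and velocity of joint cover_2 between -0.05 and 0.05 rad/s and velocity of joint cover_3 between -0.05 and 0.05 rad/s and velocity of joint cover_4 between -0.05 and 0.05 rad/s and distance of each of marker, stopwatch, croc_clip, bnc_adapter from where it was at the start of the episode below 0.015 m); the robot touches nothing.
It fails at once if a cover is forced or gripped: the fingers bear on it with more than 40 N (contact force between the fingers and cover_1 above 40 N or contact force between the fingers and cover_2 above 40 N or contact force between the fingers and cover_3 above 40 N or contact force between the fingers and cover_4 above 40 N).
It fails at once if a loose thing beside the box is lifted or pushed away by more than 15 mm (distance of any of marker, stopwatch, croc_clip, bnc_adapter from where it was at the start of the episode above 0.015 m).
It also fails if it takes over 54 s, if anything falls off the work surface, if the arm or the gripper's body presses on something with over 40 N, if the wrist force passes 120 N, or if a joint passes its speed limit or range.

## Working session

There is one attempt and no reset: what is moved stays moved. The work goes in short steps, Python scripts to look and compute and a tool call to move; the robot and the scene stay as the last step left them, time stands still between calls to the robot, and variables do not carry over. Pictures are saved under pics/ and viewed, at most 10 in all, crops included, and the job is handed in when it is done.

Besides the shell and the picture viewer there is one more tool, called after "Call:" as a command line: name --argument value ..., lists and objects as JSON in quotes. step_arm: Moves the arm, as the interface text tells. Its arguments: {"type":"object","properties":{"plan":{"type":"array"}},"required":["plan"]}

```bash
mkdir -p pics
python3 - <<'E'
from cell import env
import cv2
for n in("scene","side"):
    im=env.read_camera(n); cv2.imwrite(f"pics/{n}0.png",im)
    c=env.get_calibration(n); print(n,c["K"],c["extrinsics"])
s=env.state(); print(s)
E
```

```text
scene [[369.17549511   0.         258.94788331]
 [  0.         369.17549511 187.39346465]
 [  0.           0.           1.        ]] [[ 7.77841346e-01 -6.28378274e-01 -1.01777341e-02 -4.01975101e+02]
 [ 3.72316072e-01  4.47705670e-01  8.12982395e-01 -2.85045921e+02]
 [-5.06303845e-01 -6.36160654e-01  5.82199312e-01 -7.28013665e+02]
 [ 0.00000000e+00  0.00000000e+00  0.00000000e+00  1.00000000e+00]]
side [[402.98110058   0.         253.89005953]
 [  0.         402.98110058 182.06929402]
 [  0.           0.           1.        ]] [[-9.95749866e-01 -9.14430237e-02  1.09717012e-02  5.29526338e+02]
 [ 5.34862382e-02 -4.77180174e-01  8.77176324e-01 -5.53065996e+01]
 [-7.49761771e-02  8.74035042e-01  4.80043038e-01 -1.02141276e+03]
 [ 0.00000000e+00  0.00000000e+00  0.00000000e+00  1.00000000e+00]]
{'t': 0.1, 'joints': array([ 1.17939783e+00,  4.91498992e-01,  1.55943805e+00, -1.75134265e-05,
        1.09169056e+00, -1.05601756e-01]), 'qvel': array([-0.00115991, -0.00249116, -0.00175995, -0.00179226,  0.00114746,
        0.00145255]), 'tau': array([ 2.02697513e-03, -6.13615894e+01, -2.58606774e+01,  6.93452102e-02,
        4.70125722e-02,  6.81243904e-06]), 'eef_pos': array([176.09351271, 599.4326357 , 214.10330088]), 'tcp_rot': array([-3.14056183e+00, -9.36427965e-05,  2.85580395e+00]), 'ft_force': array([-0.75990585,  0.20213039,  0.18717335]), 'moment': array([-0.00700761,  0.03148724, -0.00222753]), 'grip_force': 0.0, 'opening': 0.9999231436349193}
```

View pics/scene0.png

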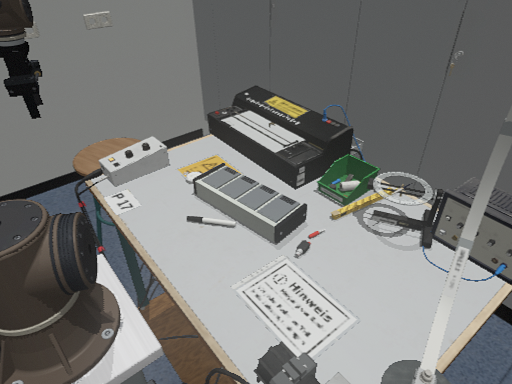

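View pics/side0.png

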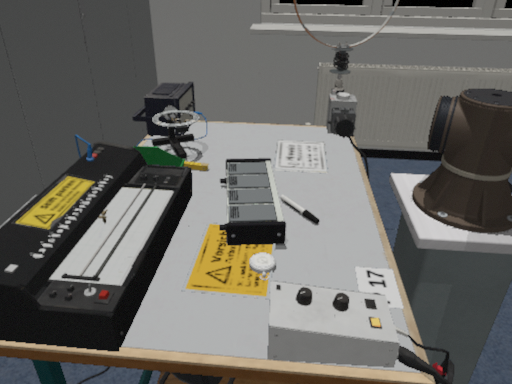

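The scene picture shows the box at about (250,202), with four grey covers running from (222,183) to (283,217). The marker is at (210,221), and the clip and adapter are at about (310,240). In the side picture the box is at (250,198). I'll enlarge both.

Run:
```python
import cv2,numpy as np
a=cv2.imread("pics/scene0.png")[155:245,180:335]; b=cv2.imread("pics/side0.png")[150:250,210:300]
A=cv2.resize(a,None,fx=5,fy=5,interpolation=cv2.INTER_CUBIC)
cv2.imwrite("pics/A.png",A)
B=cv2.resize(b,None,fx=6,fy=6,interpolation=cv2.INTER_CUBIC)
cv2.imwrite("pics/B.png",B)
```

```text
(no output)
```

View pics/A.png

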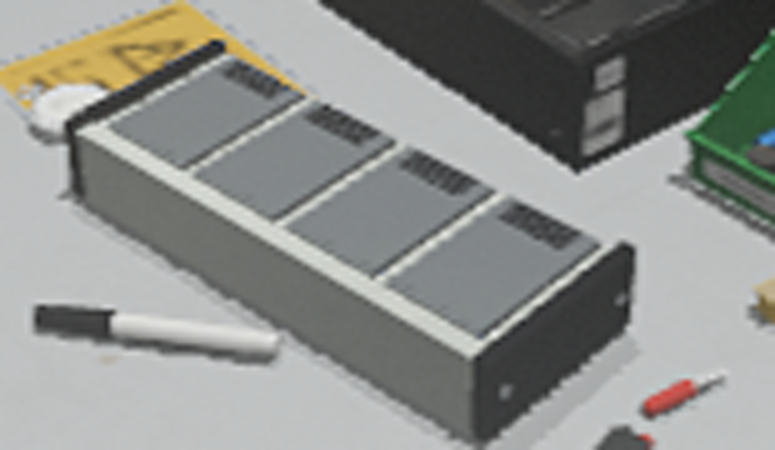

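View pics/B.png

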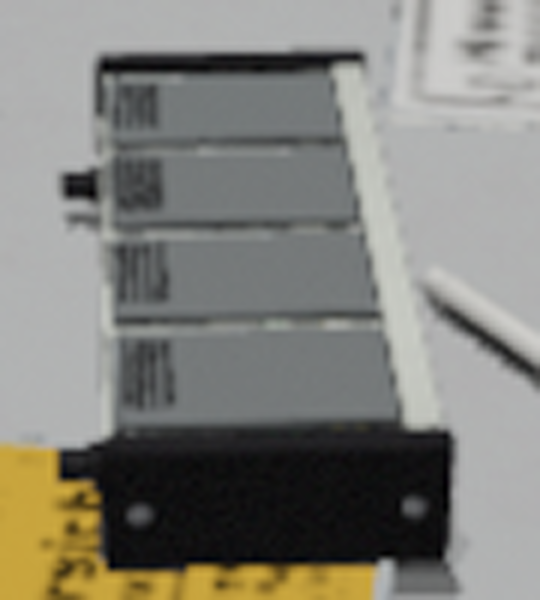

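Each cover has a black ribbed pad at its back end. The pads are at (255,77), (343,123), (439,171) and (538,224) in crop A, and at (148,373), (143,273), (138,184) and (136,104) in crop B. I'll turn these into positions.

```bash
cat > h.py <<'E'
import numpy as np, cv2
from cell import env
def ray(n,p,c=None):
    c=c or env.get_calibration(n); E=np.array(c["extrinsics"]); K=np.array(c["K"])
    d=np.linalg.inv(K)@[p[0],p[1],1]; d=E[:3,:3].T@(d*[1,-1,-1])
    return -E[:3,:3].T@E[:3,3], d/np.linalg.norm(d)
def plane(n,p,z,c=None):
    o,d=ray(n,p,c); return o+d*(z-o[2])/d[2]
def tri(p,q):
    o1,d1=ray("scene",p);o2,d2=ray("side",q)
    t=np.linalg.lstsq(np.c_[d1,-d2],o2-o1,rcond=None)[0]
    a,b=o1+d1*t[0],o2+d2*t[1]; return (a+b)/2,np.linalg.norm(a-b)
E
python3 - <<'E'
from h import *
np.set_printoptions(precision=1,suppress=True)
A=lambda u:((u[0]+.5)/5-.5+180,(u[1]+.5)/5-.5+155)
B=lambda u:((u[0]+.5)/6-.5+210,(u[1]+.5)/6-.5+150)
a=[(255,77),(343,123),(439,171),(538,224)];b=[(148,373),(143,273),(138,184),(136,104)]
P=[]
for u,v in zip(a,b):
    x,y=plane("scene",A(u),55),plane("side",B(v),55);print(x,y,*tri(A(u),B(v)));P.append((x+y)/2)
P=np.array(P);print(np.diff(P,axis=0),np.linalg.norm(np.diff(P,axis=0),axis=1))
for u in [(108,127),(182,165),(385,282),(480,337)]:print("front",plane("scene",A(u),55))
for v in [(400,425),(383,323),(360,222),(340,138),(118,430),(115,72)]:print("front side",plane("side",B(v),55))
d=P[0]-P[3];print("yaw deg",np.degrees(np.arctan2(-d[0],d[1])))
print(env.state()["t"])
E
```

```text
[559.9 186.7  55. ] [558.5 183.1  55. ] [558.5 184.9  56.3] 0.5465255392459369
[570.6 114.7  55. ] [570.  112.7  55. ] [569.9 113.8  55.7] 0.14125087808233724
[582.7  43.6  55. ] [581.9  40.9  55. ] [581.7  42.5  55.9] 0.19064019078256728
[592.2 -26.8  55. ] [593.  -32.5  55. ] [591.7 -28.1  56.7] 1.5984213869329162
[[ 11.1 -71.2   0. ]
 [ 12.  -71.4   0. ]
 [ 10.3 -71.9   0. ]] [72.1 72.4 72.6]
front [464.6 197.7  55. ]
front [476.5 139.2  55. ]
front [499.4 -12.9  55. ]
front [508.7 -75.8  55. ]
front side [466.1 206.8  55. ]
front side [475.4 139.4  55. ]
front side [488.4  62.9  55. ]
front side [501.2 -10.   55. ]
front side [564.  220.5  55. ]
front side [606.9 -63.5  55. ]
yaw deg 8.837734535760072
0.1
```

Call:
step_arm --plan '[[[-490,-287,0,-25.2,-1],[-490,-287,0,-25.2,-1],[-490,-287,0,-25.2,-1],[-490,-287,0,-25.2,-1],[-490,-287,0,-25.2,-1],[-490,-287,0,-25.2,-1],[-490,-287,0,-25.2,-1],[-490,-287,0,-25.2,-1]]]'

```text
t: 0.77
eef_pos: [402.1, 359.1, 214.6]
tcp_rot: [-3.142, -0.0, -2.987]
ft_force: [0.5, 0.7, 0.3]
opening: 0.494
grip_force: 0.0
```

Call:
step_arm --plan '[[[-134,-196,0,0,-1],[-134,-196,0,0,-1],[-134,-196,0,0,-1],[-134,-196,0,0,-1],[-134,-196,0,0,-1],[-134,-196,100,0,-1],[-134,-196,120,0,-1],[-134,-196,120,0,-1]]]'

```text
t: 1.43
eef_pos: [564.2, 186.5, 93.2]
tcp_rot: [3.141, 0.001, -2.989]
ft_force: [1.1, -0.2, 0.2]
opening: 0.005
grip_force: 0.0
```

```bash
cat >> h.py <<'E'
def go(x,y,z):
    s=env.state(); w=s["tcp_rot"][2]; p=s["eef_pos"]; d=np.array([x,y,z])-p
    c,n=np.cos(w),np.sin(w)
    print("t",round(s["t"],2),"at",p.round(1),"yaw",round(float(np.degrees(w)),1),"tool shift",np.round([d[0]*c+d[1]*n,d[0]*n-d[1]*c,-d[2]],1),"F",s["ft_force"].round(1),"op",s["opening"])
E
python3 - <<'E'
from h import *
go(565,186,70)
im=env.read_camera("side"); cv2.imwrite("pics/C.png",cv2.resize(im[90:270,180:330],None,fx=3.3,fy=3.3,interpolation=cv2.INTER_CUBIC))
E
```

```text
t 1.43 at [564.2 186.5  93.2] yaw -171.3 tool shift [-0.7 -0.6 23.2] F [ 1.1 -0.2  0.2] op 0.005148712258368422
```

View pics/C.png

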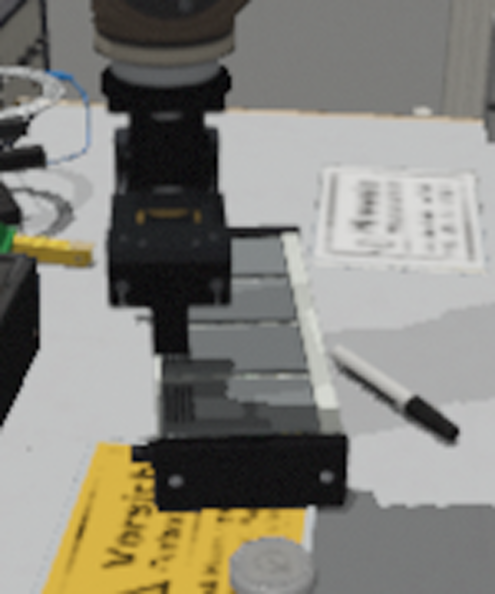

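The shut fingers hang above pad 1, at about (172,350) in this crop. Next I'll descend slowly and read the force.

Call:
step_arm --plan '[[[0,0,20,0,-1],[0,0,33,0,-1],[0,0,36,0,-1],[0,0,37,0,-1],[0,0,37,0,-1]]]'

```text
t: 1.9
eef_pos: [563.9, 188.0, 58.7]
tcp_rot: [3.141, 0.001, -2.987]
ft_force: [0.9, 0.9, -0.2]
opening: 0.003
grip_force: 0.0
```

Call:
step_arm --plan '[[[0,0,1,0,-1],[0,0,2,0,-1],[0,0,2,0,-1]]]'

```text
t: 2.15
eef_pos: [563.8, 187.9, 56.3]
tcp_rot: [3.141, 0.001, -2.987]
ft_force: [0.1, -0.4, -0.2]
opening: 0.007
grip_force: 0.0
```

Call:
step_arm --plan '[[[0,0,1,0,-1],[0,0,1,0,-1]]]'

```text
t: 2.32
eef_pos: [563.9, 187.8, 55.0]
tcp_rot: [3.141, 0.001, -2.988]
ft_force: [0.3, 0.8, 2.6]
opening: 0.006
grip_force: 1.1
```

Call:
step_arm --plan '[[[0,0,1,0,-1],[0,0,1,0,-1]]]'

```text
t: 2.48
eef_pos: [564.2, 187.8, 53.9]
tcp_rot: [3.141, 0.002, -2.988]
ft_force: [2.4, 1.1, 3.5]
opening: -0.0
grip_force: 1.8
```

Call:
step_arm --plan '[[[0,0,0.7,0,-1],[0,0,0.7,0,-1]]]'

```text
t: 2.65
eef_pos: [564.2, 187.8, 53.2]
tcp_rot: [3.141, 0.001, -2.988]
ft_force: [2.1, 0.1, 3.6]
opening: 0.005
grip_force: 2.1
```

Call:
step_arm --plan '[[[0,0,0.7,0,-1],[0,0,0.7,0,-1]]]'

```text
t: 2.82
eef_pos: [564.0, 187.8, 52.3]
tcp_rot: [3.141, 0.001, -2.988]
ft_force: [4.0, 1.1, 3.8]
opening: 0.006
grip_force: 2.4
```

Call:
step_arm --plan '[[[0,0,0.7,0,-1],[0,0,0.7,0,-1]]]'

```text
t: 2.98
eef_pos: [563.9, 187.8, 51.6]
tcp_rot: [3.141, 0.001, -2.988]
ft_force: [4.8, -0.1, 4.4]
opening: 0.0
grip_force: 2.7
```

Call:
step_arm --plan '[[[0,0,0.8,0,-1],[0,0,0.8,0,-1]]]'

```text
t: 3.15
eef_pos: [564.0, 187.8, 50.7]
tcp_rot: [3.141, 0.001, -2.988]
ft_force: [5.4, 1.3, 4.6]
opening: 0.002
grip_force: 2.9
```

Run:
```python
from h import *
go(565,186,49)
im=env.read_camera("scene"); cv2.imwrite("pics/D.png",cv2.resize(im[125:245,180:320],None,fx=5,fy=5,interpolation=cv2.INTER_CUBIC))
```

```text
t 3.15 at [564.  187.8  50.7] yaw -171.2 tool shift [-0.8 -1.9  1.7] F [5.4 1.3 4.6] op 0.002240361845780492
```

View pics/D.png

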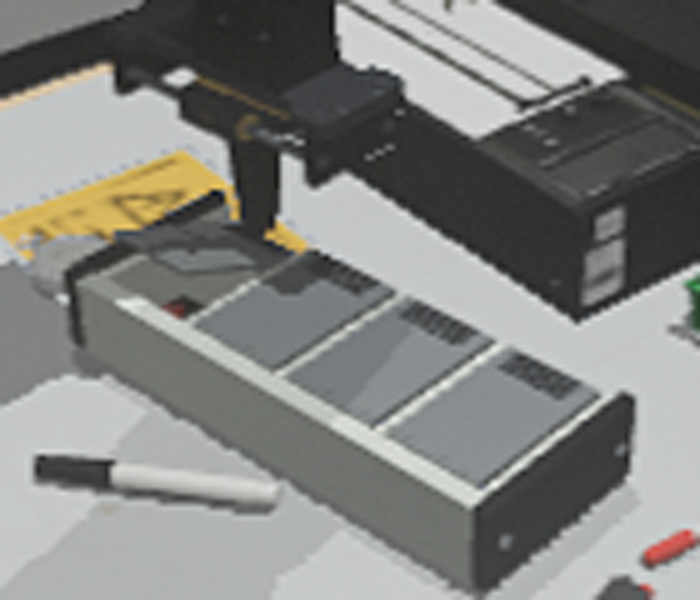

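Cover 1 is the free one: its front edge has lifted at about (180,250) and its bay shows underneath. I'll press a little further, then lift and go round to the front.

Call:
step_arm --plan '[[[0,0,0.8,0,-1],[0,0,1.6,0,-1],[0,0,2.2,0,-1],[0,0,2.2,0,-1]]]'

```text
t: 3.53
eef_pos: [564.3, 187.8, 48.6]
tcp_rot: [3.141, 0.002, -2.988]
ft_force: [6.4, 0.6, 3.0]
opening: 0.003
grip_force: 3.1
```

Call:
step_arm --plan '[[[0,0,-30,0,-1],[0,0,-70,0,-1],[0,0,-95,0,-1],[40,-2,-95,0,-1],[80,-2,-95,0,-1],[120,-2,-95,0,-1],[123,-2,-95,0,-1],[123,-2,-95,0,-1]]]'

```text
t: 4.2
eef_pos: [439.6, 166.5, 143.4]
tcp_rot: [-3.141, -0.003, -2.987]
ft_force: [1.8, -0.6, 0.1]
opening: 0.004
grip_force: 0.0
```

Run:
```python
from h import *
go(445,168,62)
im=env.read_camera("side"); cv2.imwrite("pics/E.png",cv2.resize(im[90:270,180:330],None,fx=3.3,fy=3.3,interpolation=cv2.INTER_CUBIC))
```

```text
t 4.2 at [439.6 166.5 143.4] yaw -171.1 tool shift [-5.6  0.7 81.4] F [ 1.8 -0.6  0.1] op 0.00399916505864403
```

View pics/E.png

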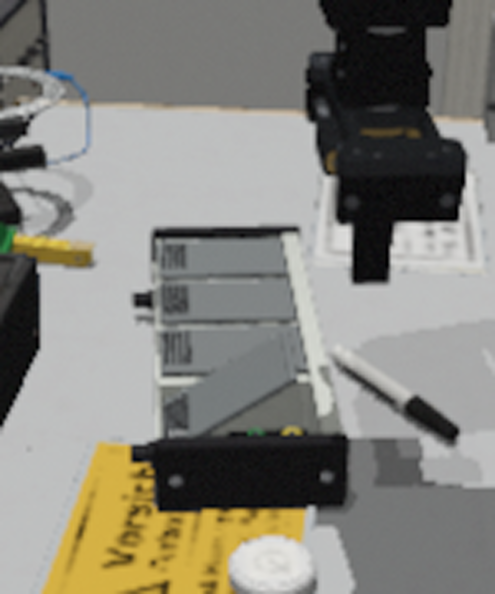

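The cover stays raised at about 0.5 rad, with its edge at about (297,375) in the crop. I'll lower the fingers in front of it and push towards the back.

Call:
step_arm --plan '[[[0,0,35,0,-1],[0,0,70,0,-1],[0,0,76,0,-1],[0,0,76,0,-1],[-10,0,76,0,-1],[-20,0,76,0,-1],[-28,0,76,0,-1],[-36,0,74,0,-1]]]'

```text
t: 4.92
eef_pos: [479.3, 172.6, 70.5]
tcp_rot: [3.141, 0.001, -2.988]
ft_force: [-1.5, -0.8, 1.4]
opening: 0.002
grip_force: 0.9
```

Call:
step_arm --plan '[[[-6,0,-2,0,-1],[-12,0,-5,0,-1],[-18,0,-8,0,-1],[-24,0,-12,0,-1],[-30,0,-16,0,-1],[-36,0,-20,0,-1],[-36,0,-22,0,-1]]]'

```text
t: 5.5
eef_pos: [515.0, 178.1, 92.3]
tcp_rot: [3.141, 0.002, -2.988]
ft_force: [-0.1, -1.1, -1.0]
opening: 0.006
grip_force: 0.0
```

Run:
```python
from h import *
go(540,182.5,106)
im=env.read_camera("side"); cv2.imwrite("pics/F.png",cv2.resize(im[90:270,180:330],None,fx=3.3,fy=3.3,interpolation=cv2.INTER_CUBIC))
```

```text
t 5.5 at [515.  178.1  92.3] yaw -171.2 tool shift [-25.4   0.5 -13.7] F [-0.1 -1.1 -1. ] op 0.0063707696248635455
```

View pics/F.png

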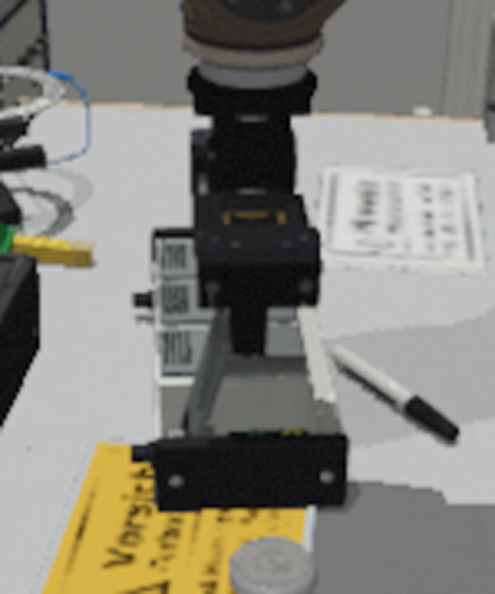

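The cover now stands steep, running from (190,430) to (222,310), with the fingers just in front of it. I'll keep pushing.

Call:
step_arm --plan '[[[-5,0,-3,0,-1],[-10,0,-6,0,-1],[-15,0,-9,0,-1],[-19,0,-12,0,-1],[-22,0,-12,0,-1],[-25,0,-12,0,-1],[-25,0,-12,0,-1]]]'

```text
t: 6.13
eef_pos: [538.7, 181.8, 103.5]
tcp_rot: [3.141, 0.0, -2.988]
ft_force: [0.2, -1.5, -0.1]
opening: 0.005
grip_force: 0.0
```

Call:
step_arm --plan '[[[-1,0,0,0,-1],[-2,0,0,0,-1],[-3,0,0,0,-1],[-3,0,0,0,-1]]]'

```text
t: 6.47
eef_pos: [541.3, 182.2, 103.5]
tcp_rot: [3.142, -0.0, -2.988]
ft_force: [0.5, 0.8, 0.4]
opening: 0.006
grip_force: 0.0
```

Call:
step_arm --plan '[[[-1,0,0,0,-1],[-2,0,0,0,-1],[-3,0,0,0,-1],[-3,0,0,0,-1]]]'

```text
t: 6.8
eef_pos: [544.4, 182.7, 103.6]
tcp_rot: [3.141, 0.0, -2.988]
ft_force: [-0.0, -0.2, -0.3]
opening: 0.006
grip_force: 0.0
```

Run:
```python
from h import *
go(440,167,140)
im=env.read_camera("side"); cv2.imwrite("pics/G.png",cv2.resize(im[90:270,180:330],None,fx=3.3,fy=3.3,interpolation=cv2.INTER_CUBIC))
```

```text
t 6.8 at [544.4 182.7 103.6] yaw -171.2 tool shift [105.6   0.5 -36.4] F [-0.  -0.2 -0.3] op 0.0055810823643750234
```

View pics/G.png

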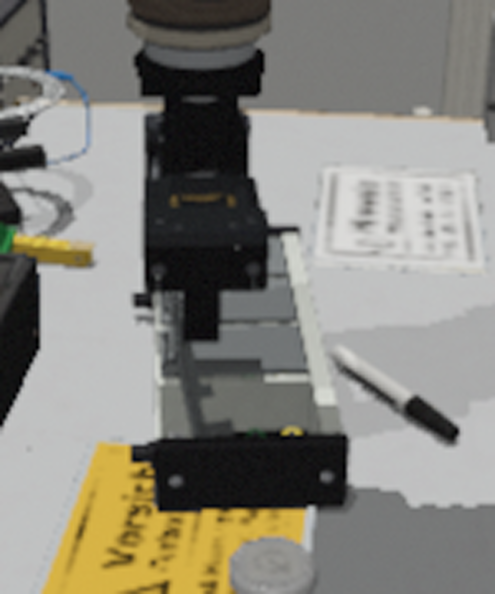

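The cover now leans past upright, from (195,430) to about (175,300). I'll push on until the stop shows up in the force.

Call:
step_arm --plan '[[[-1,0,0,0,-1],[-2,0,0,0,-1],[-2,0,0,0,-1]]]'

```text
t: 7.1
eef_pos: [546.4, 183.0, 103.6]
tcp_rot: [3.142, 0.0, -2.988]
ft_force: [0.9, -0.1, -0.1]
opening: 0.006
grip_force: 0.0
```

Call:
step_arm --plan '[[[-1,0,0,0,-1],[-2,0,0,0,-1],[-2,0,0,0,-1]]]'

```text
t: 7.35
eef_pos: [548.4, 183.3, 103.6]
tcp_rot: [3.141, 0.0, -2.988]
ft_force: [-0.1, -0.4, -0.6]
opening: 0.005
grip_force: 0.0
```

Call:
step_arm --plan '[[[-1,0,0,0,-1],[-2,0,0,0,-1],[-3,0,0,0,-1],[-3,0,0,0,-1]]]'

```text
t: 7.68
eef_pos: [550.1, 183.6, 103.3]
tcp_rot: [-3.142, -0.003, -2.987]
ft_force: [-5.5, -0.7, 2.2]
opening: 0.003
grip_force: 3.1
```

Call:
step_arm --plan '[[[-1,0,0,0,-1],[-2,0,0,0,-1],[-2,0,0,0,-1]]]'

```text
t: 7.93
eef_pos: [550.5, 183.7, 103.2]
tcp_rot: [-3.141, -0.006, -2.987]
ft_force: [-12.5, -1.6, 6.8]
opening: 0.005
grip_force: 7.1
```

The force rises steeply to 12.5 N, so the cover is on its stop. I'll back off to the front, raise the arm and check.

Call:
step_arm --plan '[[[4,0,0,0,-1],[12,0,0,0,-1],[35,0,0,0,-1],[70,0,0,0,-1],[105,0,-20,0,-1],[110,0,-55,0,-1],[110,0,-60,0,-1],[110,0,-60,0,-1]]]'

```text
t: 8.6
eef_pos: [445.2, 167.4, 165.7]
tcp_rot: [3.141, 0.006, -2.987]
ft_force: [0.6, 0.2, -0.0]
opening: 0.001
grip_force: 0.0
```

Run:
```python
from h import *
go(440,167,160)
a=env.read_camera("side"); b=env.read_camera("scene")
f=lambda i:cv2.resize(i,None,fx=3,fy=3,interpolation=cv2.INTER_CUBIC)
cv2.imwrite("pics/H.png",np.hstack([f(a[130:270,200:320]),f(b[120:260,180:320])]))
```

```text
t 8.6 at [445.2 167.4 165.7] yaw -171.2 tool shift [5.2 0.4 5.7] F [ 0.6  0.2 -0. ] op 0.0014559859566915612
```

View pics/H.png

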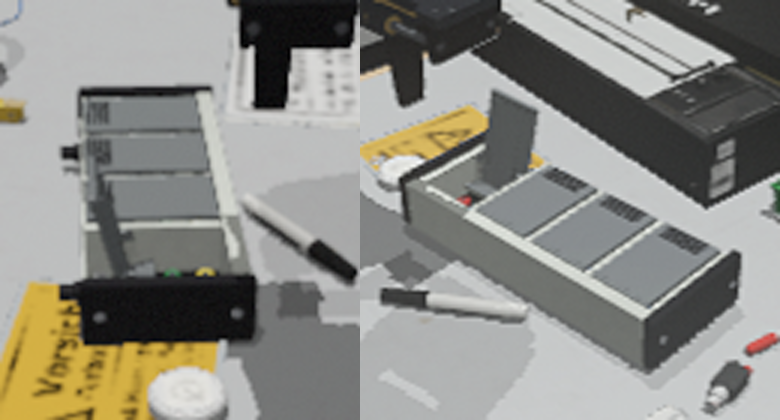

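Both views show cover 1 leaning back on its stop, at (110,225) on the left and (510,140) on the right. The other three covers are closed, the loose things haven't moved, and the arm is clear.

```bash
python3 -c "
from cell import env
print(env.job_done())"
```

```text
the job is handed in; nothing more can be done
None
```

The released cover was cover 1 (leftmost): I rocked it and pushed it back onto its stop, left the other three covers and the loose things untouched, and handed the job in at about 9 s; no verdict was returned.

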